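# Hang the tapping mallet in its rack collar

### The job

Lift the small tapping mallet out of the wooden block and put it away in the tool rack: lower it handle first down through the brass collar, feeling for the hole, and push it gently past the sprung pads until its head is fully home on the collar. Do not force the rack, let go of the mallet once it is home, and leave the pot, the glue jar, the sherd and the knife where they are.

Things in the scene. Friction and masses are not known exactly. Their poses are not given: they have to be found in the camera images.
- mallet: Small tapping mallet, 150 to 290 g, standing upright, head up, loosely in the block's hole. Origin: centre of the handle's foot (lower end); z runs up the handle. Handle round, 18 mm thick, z = 0 to 105 mm, its lowest 10 mm tapering to a flat foot 16 mm wide. Head: steel bar with orange ends, 72 mm long (x), 30 mm wide (y), z = 105 to 135 mm.
- mallet_grip (a point): Where to put the TCP: on the mallet's axis, 130 mm above the foot, 5 mm below the top of the head; x along the head's length. Grip from above across the 30 mm width (fingers closing along y) with about 50 N: so the fingertips stay above the head's underside, clear of the collar.
- block: Wooden block, fixed, 80 x 80 x 60 mm, origin at the centre of its underside. In its middle a round upright hole, 22 mm wide and 50 mm deep, in which the mallet stands: lift it at least 55 mm straight up to clear it.
- rack: Tool rack, fixed. Origin on the table; x runs along its arm towards the post, z up. Steel foot 80 x 12 mm, x = -50 to 115 mm; post at x = 95 mm, 124 mm high; a springy level arm (1 mm down per 4 N) from the post to -x carries the brass collar. When the mallet's head is home on the collar, the handle's foot is at z = 25 mm. Pushes up to 20 N are safe; much more is forcing it.
- rack_arm (a point): Point on the arm's line at the level of the collar's mouth (z = 130 mm over the rack's origin, x = y = 0); axes as the rack's. The collar's axis is on this line (y = 0) but was clamped anywhere from 18 mm before to 18 mm beyond this point along x: this pose does not tell where, it must be seen or felt. The collar does not slide under allowed forces.
- collar_zone (a point): Middle of the collar's height, 15 mm below rack_arm. The collar: upright brass ring 30 mm high, bore 20 mm, flaring to 24 mm over its top 4 mm; outside 28 mm, 32 mm at the flare. On its +x side a blue clamp block, 22 mm wide, 14 to 52 mm from the collar's axis, top level with the mouth; on its -x side only air.
- pad_zone (a point): Level of the sprung pads, 17 mm below rack_arm. Two white pads facing each other along y inside the collar's bore, 10 to 25 mm below its mouth, grip the handle: pushing it through takes about 6 to 13 N, bending the springy arm down, so press until the head is felt to catch. Any turn of the head about the upright is fine.
- pot: Terracotta jar under repair, loose, 100 mm in diameter, 125 mm high, origin at the centre of its underside. Leave it alone.
- glue: Small glue jar, loose, 44 mm in diameter, 55 mm high, origin at the centre of its underside. Leave it alone.
- sherd: Flat terracotta sherd, loose, about 57 x 30 x 8 mm, origin under its middle. Leave it alone.
- knife: Yellow and black craft knife, loose, 142 mm long, 17 mm wide, 13 mm thick, lying flat along its x axis, origin on its underside near the middle. Leave it alone.
There are look-alikes about, which are no part of the job. Of the things that look like the mallet, the larger one is meant. Several things have the shape of the rack; the one meant has the colours described above.

How it is judged:
By the outcome, as a careful person would: the job done as asked, in the order asked, and still so for the second after the job is handed in, with the robot touching nothing.
It also fails if it takes over 67 s, if anything falls off the work surface, if the arm or the gripper's body presses on something with over 40 N, if the wrist force passes 120 N, or if a joint passes its speed limit or range.

### The arm

A 6-joint arm with a two-finger parallel gripper is mounted at the origin on the work surface. World frame = base frame: x ahead of the robot, y to its left, z up, the work surface at z = 0. Lengths are in mm, angles in rad, forces in N, time in s.
With the tool pointing down it reaches from about 275 to 1000 mm from the base axis. Payload 8.4 kg.
Tool frame: the origin (TCP) lies between the finger pads, 19 mm behind the fingertips; this is the grasp point; z points along the fingers, y is the line along which they close (so a half turn about z gives the same grasp; the last joint's range is limited). The gripper opens to 85 mm and grips with 20 to 120 N. Pads are 22 mm wide; open, the fingers measure 114 mm over their backs; the gripper's body (76 mm by 85 mm) begins 54 mm behind the grasp point. The pads swing forward as they close: fully open they stand 13 mm farther back than shut.
Start: joints at [-1.266, 0.353, 1.633, -0, 1.155, -0.002], TCP at [188.755, -595.819, 249.981] pointing down, gripper open.
Joint ranges: [-2.63, 2.63], [-0.92, 2.1], [0.06, 2.66], [-1.3, 4.44], [0, 2.69], [-3.02, 3.02]. Speed limits (rad/s): [2.22, 2.22, 2.79, 3.14, 3.14, 3.14].

### API

Orientations are given as [roll, pitch, yaw] about the fixed x, y, z axes, in that order (R = Rz(yaw) Ry(pitch) Rx(roll)).
In Python, from rig import monitor, imaging, r gives the robot as it stands.
- The arm moves only by the tool drive_tool, never from a script. Its argument "plan" is a list of rows, each an object of numbers: "x", "y", "z": the shift along the tool's x, y, z in units of 50 mm (1.0 is 50 mm); "ax", "ay", "az": the turn, a rotation vector about the tool's x, y, z in units of 6 degrees (1.0 is 6 degrees); "hand": the finger opening in mm, from 0 to 85.4. In form: [{"x": .., "y": .., "z": .., "ax": .., "ay": .., "az": .., "hand": ..}, ...]. A call has 1 to 8 rows; each row is the pose to reach, as a shift and turn from the pose commanded when the call began, along the tool's axes at that moment; what a row does not reach only later rows make up. A row lasts 1/10 s, in which the tool goes at most 50 mm and 8.59 degrees, less where a joint would pass 70% of its speed; a pose out of reach is approached as far as the arm can. A call with a gripper value outside its range is refused whole. The fingers move at their own pace and stop on an object; "grip_force" is the grip in N (left out, the last holds). Time passes only in rows, so rows that repeat a pose let the fingers close. It gives the time, the measured TCP pose, the force, the opening and the grip force at its end, in the units of the state.
- monitor.sense(): the state, without advancing time (a new reading comes with each control period).
- imaging.grab_frame(name): name is "side" or "top"; returns the picture (420x560x3 uint8, red, green, blue); there is no depth.
- imaging.camera_info(name): a dict with "mtx" (3x3 intrinsics, pixels), "R" (3x3) and "t" (3): a world point X has camera coordinates R X + t. Camera axes: x right, y down, z forward; pixel columns grow to the right and rows downward; lengths in mm; the calibration is good to about 2 mm. A picture is of the moment at which its call begins. camera_info takes no time and is no camera call.
- r.sign_off(): hands the job in; it is judged then, once.
The state is a dict: "clock": time; "qpos": joint angles; "qvel": joint speeds; "joint_efforts": joint torques, N m; "eef_pos": TCP position; "tcp_rot": TCP orientation; "contact_force": force on the tool from outside, world axes, zero at the start; "wrist_torque": the same for the moment, N m; "opening": opening from 0.0 (shut) to 1.0 (fully open); "grasp_force": force on a finger pad.
Only numpy, scipy, OpenCV 4.12 (cv2) and the standard library are available. Lean on these libraries where they do the work, as an engineer would, in place of code of your own. Each camera call takes 0.05 s, during which the arm holds its last target. There are 200 camera calls.

## Working session

There is one attempt and no reset: what is moved stays moved. The work goes in short steps, Python scripts to look and compute and a tool call to move; the robot and the scene stay as the last step left them, time stands still between calls to the robot, and variables do not carry over. Pictures are saved under pics/ and viewed, at most 10 in all, crops included, and the job is handed in when it is done.

Besides the shell and the picture viewer there is one more tool, called after "Call:" as a command line: name --argument value ..., lists and objects as JSON in quotes. drive_tool: Moves the arm, as the interface text tells. Its arguments: {"type":"object","properties":{"plan":{"type":"array","items":{"type":"object","properties":{"x":{"type":"number"},"y":{"type":"number"},"z":{"type":"number"},"ax":{"type":"number"},"ay":{"type":"number"},"az":{"type":"number"},"hand":{"type":"number"}}}},"grip_force":{"type":"number"}},"required":["plan"]}

```bash
mkdir -p pics
python3 - <<'E'
from rig import monitor, imaging, r
import cv2
for n in("side","top"):
    cv2.imwrite(f"pics/{n}0.png",imaging.grab_frame(n)[...,::-1])
    c=imaging.camera_info(n);print(n,c, -c["R"].T@c["t"])
print(monitor.sense())
E
```

```text
side {'mtx': array([[379.72101799,   0.        , 280.64606355],
       [  0.        , 379.72101799, 213.18535524],
       [  0.        ,   0.        ,   1.        ]]), 'R': array([[-0.98015972, -0.19802887, -0.00845488],
       [-0.11525503,  0.60412945, -0.78850738],
       [ 0.16125507, -0.77188871, -0.61496717]]), 't': array([ 430.30631183,  139.27481389, 1013.65857276])} [274.36345404 783.50466318 736.82415526]
top {'mtx': array([[400.77019412,   0.        , 274.53200896],
       [  0.        , 400.77019412, 208.28067548],
       [  0.        ,   0.        ,   1.        ]]), 'R': array([[-0.00552937, -0.99977147, -0.02065045],
       [-0.99122865,  0.0082066 , -0.13190305],
       [ 0.13204238,  0.01973998, -0.9910475 ]]), 't': array([  -7.13654852,  465.86170808, 1013.41218603])} [ 327.92265343  -30.96279778 1065.64082068]
{'clock': 0.1, 'qpos': array([-1.26637682e+00,  3.53593708e-01,  1.63403371e+00, -2.42872971e-05,
        1.15520587e+00, -2.39530375e-03]), 'qvel': array([ 0.00087259, -0.00034448, -0.00129905, -0.00013756,  0.00055843,
        0.00222875]), 'joint_efforts': array([ 1.74696510e-03, -6.06356978e+01, -3.42818892e+01, -7.61425304e-05,
        3.90201691e-03, -1.70729743e-05]), 'eef_pos': array([ 188.64336682, -595.4403669 ,  249.33863249]), 'tcp_rot': array([-3.14035196e+00,  1.92359564e-05,  3.06824644e-01]), 'contact_force': array([-0.56331477,  0.4534055 , -1.01490053]), 'wrist_torque': array([-0.03346331,  0.03063246,  0.02469881]), 'grasp_force': 0.0, 'opening': 1.0007530152516395}
```

View pics/side0.png

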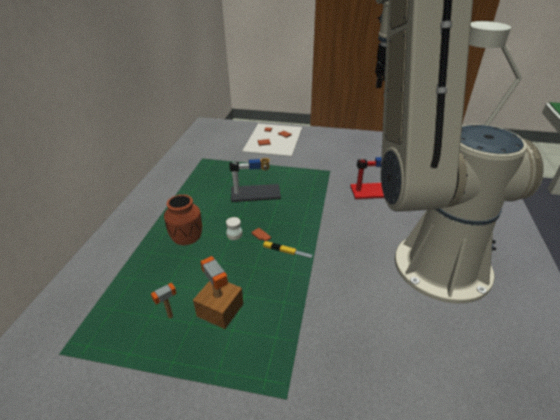

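View pics/top0.png

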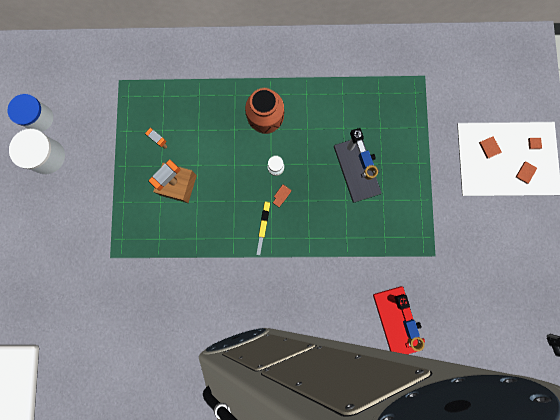

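The side view shows a mallet in the wooden block at (214,270) and a smaller loose one at (164,293). There is a grey-footed rack at (255,180) and a red-footed one at (370,180). The top view has the same things: head at (163,174), small mallet at (155,137), grey rack at (358,165) and red rack at (402,320). The larger mallet, in the block, and the grey steel rack with the blue clamp and brass collar fit the description. I'll confirm them in one enlarged mosaic.

Run:
```python
import cv2,numpy as np
s=cv2.imread("pics/side0.png");t=cv2.imread("pics/top0.png")
f=lambda im,x,y,w=80,h=60:cv2.resize(im[y:y+h,x:x+w],(400,300),interpolation=cv2.INTER_CUBIC)
cv2.imwrite("pics/mos.png",np.vstack([np.hstack([f(t,130,145),f(t,325,135,100,75)]),np.hstack([f(s,175,250,100,75),f(s,215,145)])]))
```

```text
(no output)
```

View pics/mos.png

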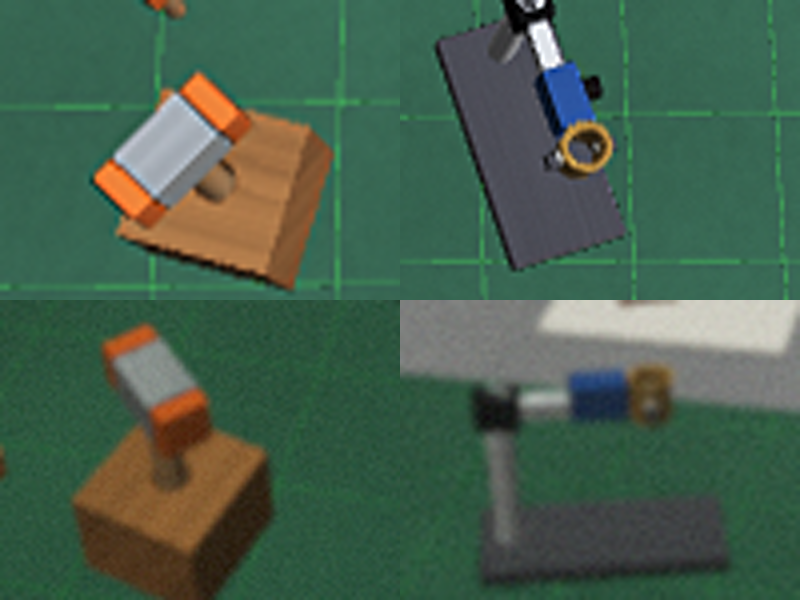

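The crops confirm both choices. The large mallet stands in the block with its head centre near top pixel (164,175). The rack has the steel foot, blue clamp and brass collar, with the mouth near top pixel (371.5,172). Next I'll measure with masks.

```bash
cat > h.py <<'E'
import cv2,numpy as np
from rig import monitor, imaging, r
C={n:imaging.camera_info(n) for n in("side","top")}
def ray(n,p):
    c=C[n];d=c["R"].T@np.linalg.inv(c["mtx"])@[p[0],p[1],1.];return -c["R"].T@c["t"],d/np.linalg.norm(d)
def plane(n,p,z):
    o,d=ray(n,p);return o+d*(z-o[2])/d[2]
def tri(ps,pt):
    a,b=ray("side",ps);c,d=ray("top",pt)
    k=np.linalg.lstsq(np.c_[b,-d],c-a,rcond=None)[0];p,q=a+b*k[0],c+d*k[1]
    return (p+q)/2,np.linalg.norm(p-q)
def proj(n,X):
    c=C[n];v=c["mtx"]@(c["R"]@X+c["t"]);return v[:2]/v[2]
def blobs(im,lo,hi,box,amin=15):
    # box x0,y0,x1,y1; returns blobs (area,cx,cy,bbox,contour), 4x upscaled for subpixel
    x0,y0,x1,y1=box;s=4
    h=cv2.cvtColor(cv2.resize(im[y0:y1,x0:x1],None,fx=s,fy=s,interpolation=cv2.INTER_LINEAR),cv2.COLOR_RGB2HSV)
    m=cv2.inRange(h,lo,hi)
    out=[]
    for c in cv2.findContours(m,cv2.RETR_EXTERNAL,cv2.CHAIN_APPROX_NONE)[0]:
        if cv2.contourArea(c)<amin*s*s: continue
        M=cv2.moments(c);p=(c[:,0]+.5)/s-.5+[x0,y0]
        out.append((M["m00"]/s/s,M["m10"]/M["m00"]/s-.4+x0,M["m01"]/M["m00"]/s-.4+y0,p))
    return sorted(out,key=lambda o:-o[0])
E
python3 - <<'E'
from h import *
S=cv2.imread("pics/side0.png")[...,::-1];T=cv2.imread("pics/top0.png")[...,::-1]
def show(l,n,im,lo,hi,box):
    b=blobs(im,lo,hi,box)
    for o in b[:4]:print(l,n,round(o[0],1),np.round(o[1:3],1),o[3].min(0),o[3].max(0),"minrect",cv2.minAreaRect(o[3].astype(np.float32)))
    return b
ot=show("orange","top",T,(5,190,150),(14,255,255),(145,152,190,195))
os=show("orange","side",S,(3,170,120),(13,255,255),(198,252,232,292))
bt=show("brass","top",T,(14,120,80),(30,255,255),(355,155,390,190))
bs=show("brass","side",S,(12,90,50),(30,255,255),(255,150,285,180))
ut=show("blue","top",T,(100,130,60),(125,255,255),(345,140,385,185))
us=show("blue","side",S,(100,110,40),(125,255,255),(235,150,275,180))
for a in ot[:2]:
  for b in os[:2]:print("end",tri(b[1:3],a[1:3]))
print("collar tri",tri(bs[0][1:3],bt[0][1:3]));print("blue",tri(us[0][1:3],ut[0][1:3]))
e=cv2.fitEllipse(bt[0][3].astype(np.float32));print("ell",e,plane("top",e[0],130),plane("top",e[0],115))
E
```

```text
orange top 69.8 [155.2 183.4] [148.875 176.875] [162.375 189.375] minrect ((155.34532165527344, 183.685791015625), (15.051706314086914, 5.816276550292969), 41.987213134765625)
orange top 69.5 [172.8 166. ] [165.875 159.875] [179.375 172.375] minrect ((172.83287048339844, 166.1354522705078), (15.01052188873291, 5.3700737953186035), 42.397438049316406)
orange side 55.1 [219.2 276.5] [212.625 272.375] [225.875 280.625] minrect ((219.26565551757812, 276.56146240234375), (4.5715532302856445, 13.8028564453125), 65.69544982910156)
orange side 38.2 [206.7 259.8] [200.625 256.375] [212.875 264.125] minrect ((206.65194702148438, 259.78997802734375), (3.633340358734131, 12.870068550109863), 64.1336441040039)
brass top 120.3 [371.1 171.3] [364.375 165.125] [377.375 177.875] minrect ((371.1767578125, 171.3707275390625), (12.375632286071777, 12.703899383544922), 66.80140686035156)
brass side 62.0 [264.4 162.4] [260.625 157.875] [268.625 168.875] minrect ((264.625, 163.375), (11.0, 8.0), 90.0)
blue top 128.8 [366.5 158.1] [360.125 149.875] [373.375 166.875] minrect ((366.63775634765625, 158.2226104
[... 273 characters left out ...]
.2794492 , 138.34438832]), np.float64(2.446105768227789))
end (array([523.09860729, 262.97572773, 175.4863849 ]), np.float64(34.67047505821163))
end (array([547.98801203, 236.39367276, 100.76028284]), np.float64(32.0652183087683))
end (array([556.67511824, 229.3135807 , 139.61594339]), np.float64(3.672806833275567))
collar tri (array([ 541.41753769, -245.00521627,  116.47894007]), np.float64(1.471180492504942))
blue (array([ 573.81391381, -235.96733694,  114.25437237]), np.float64(3.510931403586809))
ell ((371.0677795410156, 171.37701416015625), (12.128884315490723, 12.736604690551758), 70.20935821533203) [ 539.02440677 -241.92343951  130.        ] [ 542.40874639 -245.30551686  115.        ]
```

```bash
cat >> h.py <<'E'
from scipy.spatial.transform import Rotation as Ro
def goal(x,y,z,yaw):
    s=monitor.sense();A=Ro.from_euler("xyz",s["tcp_rot"]);B=Ro.from_euler("xyz",[np.pi,0,yaw])
    print("xyz",np.round(A.inv().apply(np.array([x,y,z])-s["eef_pos"])/50,3),"a",np.round(np.degrees((A.inv()*B).as_rotvec())/6,2),
     "at",np.round(s["eef_pos"],1),np.round(s["tcp_rot"],4),"F",np.round(s["contact_force"],1),"t",s["clock"])
E
python3 - <<'E'
from h import *
print(plane("top",(173,181.5),60),plane("side",(217,295),60),plane("top",(164,174.7),143),plane("side",(212.95,268.1),143))
T=cv2.imread("pics/top0.png")[...,::-1]
b=blobs(T,(5,60,60),(18,200,230),(145,152,205,210))
for o in b[:3]:print(o[0],o[1:3],cv2.minAreaRect(o[3].astype(np.float32)))
# dark/green hole in brass ring: child contour
h=cv2.cvtColor(cv2.resize(T[155:190,355:390],None,fx=8,fy=8,interpolation=cv2.INTER_LINEAR),cv2.COLOR_RGB2HSV)
m=cv2.inRange(h,(12,110,80),(32,255,255));cs,hi=cv2.findContours(m,cv2.RETR_CCOMP,cv2.CHAIN_APPROX_NONE)
for c,k in zip(cs,hi[0]):
    if cv2.contourArea(c)>300:
        (u,v),ax,an=cv2.fitEllipse(c);p=(u/8-.44+355,v/8-.44+155);print(k[3],p,np.array(ax)/8,plane("top",p,130))
goal(536,250,250,2.365)
E
```

```text
[533.45602747 249.50027275  60.        ] [534.14974051 257.78795308  60.        ] [533.05970438 248.19530111 143.        ] [535.01894001 253.57445768 143.        ]
934.5 (176.18775024522918, 183.21576210540397) ((171.9317626953125, 178.81553649902344), (44.37020492553711, 36.13580322265625), 17.10272979736328)
-1 (371.0839200592041, 171.340574798584) [12.39041996 12.96835899] [ 539.11229815 -241.96483333  130.        ]
1 (371.0761418914795, 171.43013626098633) [7.95780611 9.09367847] [ 538.89550955 -241.93840178  130.        ]
xyz [ 1.1730e+01 -1.4021e+01  4.0000e-03] a [-1.000e-02 -1.000e-02 -1.965e+01] at [ 188.6 -595.4  249.3] [-3.1404  0.      0.3068] F [-0.6  0.5 -1. ] t 0.1
```

Call:
drive_tool --plan '[{"x": 11.7,"y": -14.0,"z": 0,"az": -19.65,"hand": 85},{"x": 11.7,"y": -14.0,"z": 0,"az": -19.65,"hand": 85},{"x": 11.7,"y": -14.0,"z": 0,"az": -19.65,"hand": 85},{"x": 11.7,"y": -14.0,"z": 0,"az": -19.65,"hand": 85},{"x": 11.7,"y": -14.0,"z": 0,"az": -19.65,"hand": 85},{"x": 11.7,"y": -14.0,"z": 0,"az": -19.65,"hand": 85},{"x": 11.7,"y": -14.0,"z": 0,"az": -19.65,"hand": 85},{"x": 11.7,"y": -14.0,"z": 0,"az": -19.65,"hand": 85}]'

```text
invalid input
```

```bash
python3 -c "
from h import *
goal(534.5,250,230,2.365)"
```

```text
xyz [ 11.701 -14.029   0.404] a [-1.000e-02 -1.000e-02 -1.965e+01] at [ 188.6 -595.4  249.3] [-3.1404  0.      0.3068] F [-0.6  0.5 -1. ] t 0.1
```

Call:
drive_tool --plan '[{"x": 0.6,"y": -0.7,"z": 0,"ax": 0,"ay": 0,"az": -1,"hand": 85},{"x": 1.2,"y": -1.4,"z": 0,"ax": 0,"ay": 0,"az": -2,"hand": 85},{"x": 1.8,"y": -2.1,"z": 0,"ax": 0,"ay": 0,"az": -3,"hand": 85},{"x": 2.4,"y": -2.8,"z": 0,"ax": 0,"ay": 0,"az": -4,"hand": 85},{"x": 3.0,"y": -3.5,"z": 0,"ax": 0,"ay": 0,"az": -5,"hand": 85},{"x": 3.6,"y": -4.2,"z": 0,"ax": 0,"ay": 0,"az": -6,"hand": 85},{"x": 4.2,"y": -4.9,"z": 0,"ax": 0,"ay": 0,"az": -7,"hand": 85},{"x": 4.8,"y": -5.6,"z": 0,"ax": 0,"ay": 0,"az": -8,"hand": 85}]'

```text
clock: 0.9
eef_pos: [333.1, -254.6, 249.9]
tcp_rot: [3.142, -0.0, 1.148]
contact_force: [1.3, -0.9, 0.6]
opening: 0.995
grasp_force: 0.0
```

```bash
python3 -c "
from h import *
goal(534.5,250,230,2.365)"
```

```text
xyz [10.856 -0.464  0.399] a [  0.    -0.   -11.62] at [ 333.1 -254.6  249.9] [ 3.1416e+00 -1.0000e-04  1.1484e+00] F [ 1.3 -0.9  0.6] t 0.9
```

Call:
drive_tool --plan '[{"x": 0.9,"y": 0,"z": 0,"ax": 0,"ay": 0,"az": -1,"hand": 85},{"x": 1.8,"y": 0,"z": 0,"ax": 0,"ay": 0,"az": -2,"hand": 85},{"x": 2.7,"y": -0.1,"z": 0,"ax": 0,"ay": 0,"az": -3,"hand": 85},{"x": 3.6,"y": -0.15,"z": 0,"ax": 0,"ay": 0,"az": -4,"hand": 85},{"x": 4.5,"y": -0.2,"z": 0,"ax": 0,"ay": 0,"az": -5,"hand": 85},{"x": 5.4,"y": -0.25,"z": 0,"ax": 0,"ay": 0,"az": -6.2,"hand": 85},{"x": 6.3,"y": -0.3,"z": 0,"ax": 0,"ay": 0,"az": -7.4,"hand": 85},{"x": 7.2,"y": -0.3,"z": 0,"ax": 0,"ay": 0,"az": -8.6,"hand": 85}]'

```text
clock: 1.7
eef_pos: [468.1, 79.6, 249.9]
tcp_rot: [-3.141, -0.0, 2.051]
contact_force: [0.9, -0.4, -0.4]
opening: 0.992
grasp_force: 0.0
```

```bash
python3 -c "
from h import *
goal(534.5,250,230,2.365)"
```

```text
xyz [2.41  2.751 0.397] a [-0. -0. -3.] at [468.1  79.6 249.9] [-3.1413 -0.      2.0508] F [ 0.9 -0.4 -0.4] t 1.7
```

Call:
drive_tool --plan '[{"x": 0.5,"y": 0.55,"z": 0,"ax": 0,"ay": 0,"az": -1,"hand": 85},{"x": 1,"y": 1.1,"z": 0.1,"ax": 0,"ay": 0,"az": -2,"hand": 85},{"x": 1.5,"y": 1.65,"z": 0.2,"ax": 0,"ay": 0,"az": -3,"hand": 85},{"x": 2,"y": 2.2,"z": 0.3,"ax": 0,"ay": 0,"az": -3,"hand": 85},{"x": 2.41,"y": 2.75,"z": 0.4,"ax": 0,"ay": 0,"az": -3,"hand": 85},{"x": 2.41,"y": 2.75,"z": 0.4,"ax": 0,"ay": 0,"az": -3,"hand": 85},{"x": 2.41,"y": 2.75,"z": 0.4,"ax": 0,"ay": 0,"az": -3,"hand": 85}]'

```text
clock: 2.4
eef_pos: [534.9, 247.7, 229.2]
tcp_rot: [-3.14, -0.0, 2.361]
contact_force: [-0.1, -0.9, -0.4]
opening: 0.997
grasp_force: 0.0
```

Run:
```python
from h import *
goal(534.5,250,140,2.365)
s=imaging.grab_frame("side")[...,::-1];t=imaging.grab_frame("top")[...,::-1]
f=lambda im,x,y,w,h:cv2.resize(im[y:y+h,x:x+w],(400,400),interpolation=cv2.INTER_CUBIC)
cv2.imwrite("pics/m2.png",np.hstack([f(t,120,135,100,100),f(s,160,210,100,100)]))
```

```text
xyz [0.037 0.029 1.784] a [-0.02 -0.   -0.04] at [534.9 247.7 229.2] [-3.1398e+00 -4.0000e-04  2.3606e+00] F [-0.1 -0.9 -0.4] t 2.4
```

View pics/m2.png

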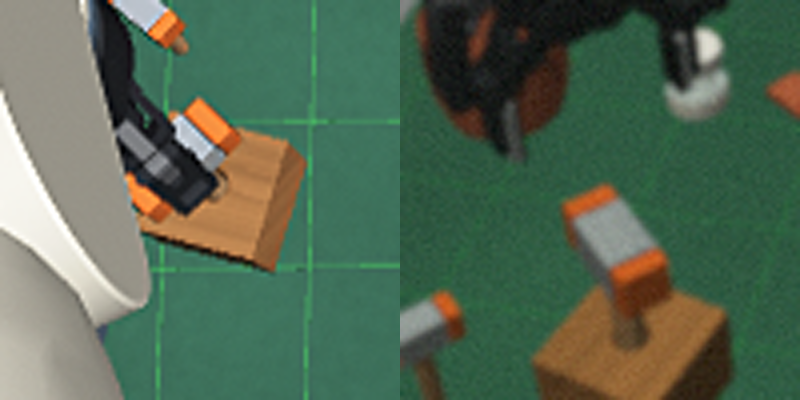

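Run:
```python
from h import *
S=cv2.imread("pics/side0.png")[...,::-1];T=cv2.imread("pics/top0.png")[...,::-1]
a=blobs(T,(5,190,150),(14,255,255),(140,122,172,151),5);b=blobs(S,(3,170,120),(13,255,255),(148,280,180,305),3)
for p in a:
  for q in b:
    X,e=tri(q[1:3],p[1:3]);print(p[1:3],q[1:3],X,e,(X[:2]-[534.5,250])@[.70,.714])
```

```text
(161.25497576276018, 141.82034502423724) (153.8900558419244, 295.3680412371134) [655.12824835 288.37947258  62.41106145] 33.35634176184671 111.8427172716775
(161.25497576276018, 141.82034502423724) (171.402151416122, 286.1194716775599) [631.21955    274.78583665  87.78475493] 1.6098762037811247 85.40077236731157
(148.32540983606557, 131.31226092896173) (153.8900558419244, 295.3680412371134) [657.76257906 307.92547354  89.41624308] 0.1155017714178339 127.64259344777216
(148.32540983606557, 131.31226092896173) (171.402151416122, 286.1194716775599) [633.62497039 294.50829167 115.23342993] 29.810506227253157 101.16639952599144
```

Small mallet's head is below z≈100 and over 75 mm away, so it is clear of the fingers. Descend and grip.

Call:
drive_tool --plan '[{"x": 0.03,"y": 0.03,"z": 0.4,"ax": 0,"ay": 0,"az": 0,"hand": 85},{"x": 0.03,"y": 0.03,"z": 0.8,"ax": 0,"ay": 0,"az": 0,"hand": 85},{"x": 0.03,"y": 0.03,"z": 1.2,"ax": 0,"ay": 0,"az": 0,"hand": 85},{"x": 0.03,"y": 0.03,"z": 1.5,"ax": 0,"ay": 0,"az": 0,"hand": 85},{"x": 0.03,"y": 0.03,"z": 1.7,"ax": 0,"ay": 0,"az": 0,"hand": 85},{"x": 0.03,"y": 0.03,"z": 1.78,"ax": 0,"ay": 0,"az": 0,"hand": 85},{"x": 0.03,"y": 0.03,"z": 1.78,"ax": 0,"ay": 0,"az": 0,"hand": 60},{"x": 0.03,"y": 0.03,"z": 1.78,"ax": 0,"ay": 0,"az": 0,"hand": 45}]' --grip_force 50

```text
clock: 3.3
eef_pos: [535.9, 249.8, 141.7]
tcp_rot: [3.141, 0.0, 2.359]
contact_force: [0.9, -0.1, 1.5]
opening: 0.687
grasp_force: 0.0
```

Call:
drive_tool --plan '[{"x": 0,"y": 0,"z": 0,"ax": 0,"ay": 0,"az": 0,"hand": 36},{"x": 0,"y": 0,"z": 0,"ax": 0,"ay": 0,"az": 0,"hand": 30},{"x": 0,"y": 0,"z": 0,"ax": 0,"ay": 0,"az": 0,"hand": 20},{"x": 0,"y": 0,"z": 0,"ax": 0,"ay": 0,"az": 0,"hand": 20},{"x": 0,"y": 0,"z": 0,"ax": 0,"ay": 0,"az": 0,"hand": 20}]' --grip_force 50

```text
clock: 3.8
eef_pos: [536.0, 250.0, 141.8]
tcp_rot: [3.14, 0.0, 2.359]
contact_force: [-0.4, -0.0, 5.7]
opening: 0.341
grasp_force: 49.9
```

```bash
python3 -c "
from h import *
print(monitor.sense())"
```

```text
{'clock': 3.8, 'qpos': array([ 4.33883934e-01,  4.23210429e-01,  1.79894702e+00,  1.80777900e-05,
        9.18011103e-01, -3.54716855e-01]), 'qvel': array([-0.00067737, -0.00132852, -0.00032582,  0.00096029, -0.0005806 ,
        0.0009989 ]), 'joint_efforts': array([-6.70345081e-02, -5.63038266e+01, -2.66075063e+01, -3.92722688e-02,
       -1.25747267e-01,  4.05562314e-03]), 'eef_pos': array([535.97199975, 249.9903744 , 141.77815038]), 'tcp_rot': array([3.14025222e+00, 4.81143857e-04, 2.35938582e+00]), 'contact_force': array([-0.36896663, -0.03152122,  5.65552855]), 'wrist_torque': array([-0.0340752 ,  0.09431392, -0.009033  ]), 'grasp_force': 49.912930727005005, 'opening': 0.3409610943892882}
```

Call:
drive_tool --plan '[{"x": 0,"y": 0,"z": -0.3,"ax": 0,"ay": 0,"az": 0,"hand": 20},{"x": 0,"y": 0,"z": -0.7,"ax": 0,"ay": 0,"az": 0,"hand": 20},{"x": 0,"y": 0,"z": -1.2,"ax": 0,"ay": 0,"az": 0,"hand": 20},{"x": 0,"y": 0,"z": -1.8,"ax": 0,"ay": 0,"az": 0,"hand": 20},{"x": 0,"y": 0,"z": -2.4,"ax": 0,"ay": 0,"az": 0,"hand": 20},{"x": 0,"y": 0,"z": -3.0,"ax": 0,"ay": 0,"az": 0,"hand": 20},{"x": 0,"y": 0,"z": -3.4,"ax": 0,"ay": 0,"az": 0,"hand": 20},{"x": 0,"y": 0,"z": -3.6,"ax": 0,"ay": 0,"az": 0,"hand": 20}]'

```text
clock: 4.6
eef_pos: [535.8, 249.8, 323.7]
tcp_rot: [3.139, 0.001, 2.359]
contact_force: [0.7, 0.9, -3.0]
opening: 0.335
grasp_force: 50.1
```

Run:
```python
from h import *
print(monitor.sense()["grasp_force"],monitor.sense()["contact_force"],monitor.sense()["wrist_torque"])
for y in(1.5,1.3,1.1): goal(539,-242,322,y)
```

```text
50.092050433158875 [ 0.73572143  0.87884996 -3.00454321] [-0.01398573  0.00310341 -0.00696259]
xyz [-6.98  -6.932  0.022] a [ 0.03 -0.    8.21] at [535.8 249.8 323.7] [3.1391e+00 9.0000e-04 2.3593e+00] F [ 0.7  0.9 -3. ] t 4.6
xyz [-6.98  -6.932  0.022] a [ 0.03 -0.   10.12] at [535.8 249.8 323.7] [3.1391e+00 9.0000e-04 2.3593e+00] F [ 0.7  0.9 -3. ] t 4.6
xyz [-6.98  -6.932  0.022] a [ 3.000e-02 -1.000e-02  1.203e+01] at [535.8 249.8 323.7] [3.1391e+00 9.0000e-04 2.3593e+00] F [ 0.7  0.9 -3. ] t 4.6
```

Call:
drive_tool --plan '[{"x": -0.5,"y": -0.5,"z": 0,"ax": 0,"ay": 0,"az": 0.6,"hand": 20},{"x": -1.1,"y": -1.1,"z": 0,"ax": 0,"ay": 0,"az": 1.3,"hand": 20},{"x": -1.7,"y": -1.7,"z": 0,"ax": 0,"ay": 0,"az": 2,"hand": 20},{"x": -2.3,"y": -2.3,"z": 0,"ax": 0,"ay": 0,"az": 2.7,"hand": 20},{"x": -2.9,"y": -2.9,"z": 0,"ax": 0,"ay": 0,"az": 3.4,"hand": 20},{"x": -3.5,"y": -3.5,"z": 0,"ax": 0,"ay": 0,"az": 4.1,"hand": 20},{"x": -4.1,"y": -4.1,"z": 0,"ax": 0,"ay": 0,"az": 4.8,"hand": 20},{"x": -4.7,"y": -4.7,"z": 0,"ax": 0,"ay": 0,"az": 5.5,"hand": 20}]'

```text
clock: 5.4
eef_pos: [535.6, -84.2, 320.6]
tcp_rot: [-3.14, -0.0, 1.78]
contact_force: [1.5, 1.1, -2.2]
opening: 0.337
grasp_force: 50.2
```

Run:
```python
from h import *
goal(539,-242,300,1.5)
```

```text
xyz [-3.101 -0.589  0.41 ] a [-0.01 -0.    2.68] at [535.6 -84.2 320.6] [-3.1404e+00 -5.0000e-04  1.7804e+00] F [ 1.5  1.1 -2.2] t 5.4
```

Call:
drive_tool --plan '[{"x": -0.6,"y": -0.12,"z": 0,"ax": 0,"ay": 0,"az": 0.6,"hand": 20},{"x": -1.2,"y": -0.24,"z": 0,"ax": 0,"ay": 0,"az": 1.2,"hand": 20},{"x": -1.8,"y": -0.36,"z": 0.1,"ax": 0,"ay": 0,"az": 1.8,"hand": 20},{"x": -2.4,"y": -0.48,"z": 0.2,"ax": 0,"ay": 0,"az": 2.4,"hand": 20},{"x": -2.9,"y": -0.56,"z": 0.3,"ax": 0,"ay": 0,"az": 2.68,"hand": 20},{"x": -3.1,"y": -0.59,"z": 0.41,"ax": 0,"ay": 0,"az": 2.68,"hand": 20},{"x": -3.1,"y": -0.59,"z": 0.41,"ax": 0,"ay": 0,"az": 2.68,"hand": 20},{"x": -3.1,"y": -0.59,"z": 0.41,"ax": 0,"ay": 0,"az": 2.68,"hand": 20}]'

```text
clock: 6.2
eef_pos: [540.0, -239.5, 300.1]
tcp_rot: [-3.14, -0.001, 1.503]
contact_force: [-0.6, 0.2, -2.5]
opening: 0.34
grasp_force: 50.1
```

Run:
```python
from h import *
goal(539,-242,265,1.5)
s=imaging.grab_frame("side")[...,::-1];t=imaging.grab_frame("top")[...,::-1]
cv2.imwrite("pics/s3.png",s);cv2.imwrite("pics/t3.png",t)
f=lambda im,x,y,w,h:cv2.resize(im[y:y+h,x:x+w],(400,400),interpolation=cv2.INTER_CUBIC)
cv2.imwrite("pics/m3.png",np.hstack([f(t,320,115,100,100),f(s,215,90,100,100)]))
```

```text
xyz [-0.052 -0.016  0.702] a [-0.01 -0.01  0.03] at [ 540.  -239.5  300.1] [-3.1405e+00 -1.0000e-03  1.5031e+00] F [-0.6  0.2 -2.5] t 6.2
```

View pics/m3.png

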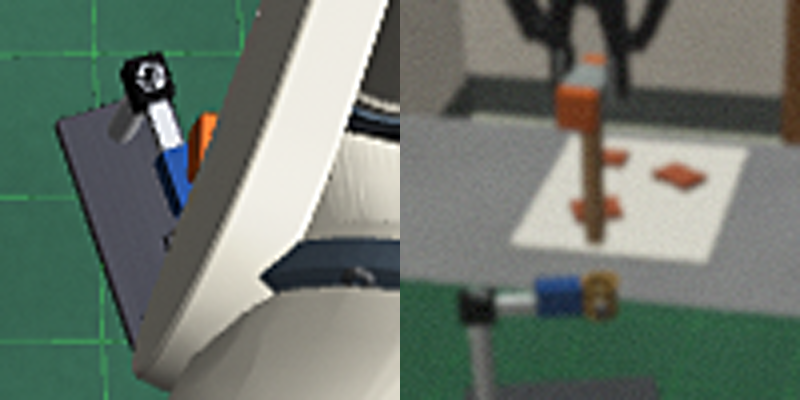

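Run:
```python
from h import *
S=cv2.imread("pics/s3.png").astype(float)
for z in(130,115,100):print("collar pred",z,proj("side",np.array([539,-242,z])))
for z in(168,180,200,220,250,270,300): print("axis pred",z,proj("side",np.array([540,-239.5,z])))
# handle: columns by darkness vs background per row
g=S.mean(2)
for v in range(122,152,2):
    row=g[v-0,254:275]; print(v,np.round(row).astype(int))
b=blobs(S[...,::-1].astype(np.uint8),(12,90,50),(30,255,255),(255,155,285,180))
for o in b[:2]:print(o[:3],o[3].min(0),o[3].max(0))
```

```text
collar pred 130 [264.55185276 159.23403005]
collar pred 115 [264.71345919 163.33452166]
collar pred 100 [264.8726335  167.37330224]
axis pred 168 [263.63267059 148.91156657]
axis pred 180 [263.49301891 145.44979447]
axis pred 200 [263.25632641 139.58251469]
axis pred 220 [263.0145724  133.58976677]
axis pred 250 [262.64209007 124.35644481]
axis pred 270 [262.38694847 118.03183706]
axis pred 300 [261.9935489  108.28000545]
122 [110 101  98 103  97  88  74  63  56  55  56  88 125 138 141 137 140 143
 143 137 139]
124 [124 128 137 166 184 164 115  76  67  60  67 102 153 173 175 173 169 169
 167 163 162]
126 [123 139 166 196 205 194 135  84  67  64  64 114 164 189 188 195 194 197
 198 207 207]
128 [143 171 194 205 208 188 143  80  66  60  59  68  97 118 117 118 118 131
 164 197 208]
130 [178 199 205 209 210 190 140  88  74  64  58  57  84  92  90  85  95 134
 183 200 204]
132 [202 207 208 206 206 195 142  93  75  64  59  99 156 177 175 162 179 192
 203 204 207]
134 [205 206 204 207 208 191 146  96  76  65  65 113 179 206 208 207 205 206
 211 204 206]
136 [204 211 207 207 205 198 148  95  78  61  63 106 174 207 207 208 205 205
 207 210 200]
138 [207 206 204 205 202 194 149 106  74  68  58  91 146 174 181 189 202 206
 204 208 206]
140 [207 207 199 168 136 129 106  80  77  62  57  68  86 102 114 153 188 207
 209 208 204]
142 [213 207 193 166 117  92  84  79  73  68  67  62  82  87  93 107 155 195
 211 208 204]
144 [206 206 205 193 152  94  76  73  72  68  58  62  89 105 112 128 151 189
 205 205 207]
146 [202 204 204 203 195 171 147 107  74  63  60  75 137 181 198 203 202 205
 207 206 207]
148 [206 205 206 210 206 205 187 136  82  62  61  90 150 189 210 211 210 208
 208 204 211]
150 [203 208 201 206 208 212 197 161 124 103 105 125 171 201 204 207 207 207
 209 207 209]
(62.03125, 264.3850965575147, 162.3850965575147) [260.625 157.875] [268.625 168.875]
```

Call:
drive_tool --plan '[{"x": -0.06,"y": -0.02,"z": 0.2,"ax": 0,"ay": 0,"az": 0,"hand": 20},{"x": -0.06,"y": -0.02,"z": 0.4,"ax": 0,"ay": 0,"az": 0,"hand": 20},{"x": -0.06,"y": -0.02,"z": 0.6,"ax": 0,"ay": 0,"az": 0,"hand": 20},{"x": -0.06,"y": -0.02,"z": 0.66,"ax": 0,"ay": 0,"az": 0,"hand": 20},{"x": -0.06,"y": -0.02,"z": 0.66,"ax": 0,"ay": 0,"az": 0,"hand": 20},{"x": -0.06,"y": -0.02,"z": 0.66,"ax": 0,"ay": 0,"az": 0,"hand": 20},{"x": -0.06,"y": -0.02,"z": 0.66,"ax": 0,"ay": 0,"az": 0,"hand": 20}]'

```text
clock: 7.0
eef_pos: [539.4, -243.4, 267.9]
tcp_rot: [3.141, 0.0, 1.503]
contact_force: [-0.2, 0.2, -3.2]
opening: 0.339
grasp_force: 50.2
```

Run:
```python
from h import *
goal(539,-242.5,259,1.5)
s=imaging.grab_frame("side")[...,::-1]
cv2.imwrite("pics/s4.png",s)
cv2.imwrite("pics/m4.png",cv2.resize(s[130:180,235:295],(720,600),interpolation=cv2.INTER_CUBIC))
for z in (135,130,100):print(proj("side",np.array([539,-242.5,z])))
```

```text
xyz [ 0.018 -0.009  0.178] a [0.01 0.   0.03] at [ 539.4 -243.4  267.9] [3.1409e+00 3.0000e-04 1.5027e+00] F [-0.2  0.2 -3.2] t 7.0
[264.53381546 157.77575909]
[264.58812439 159.15630431]
[264.90825848 167.29418417]
```

View pics/m4.png

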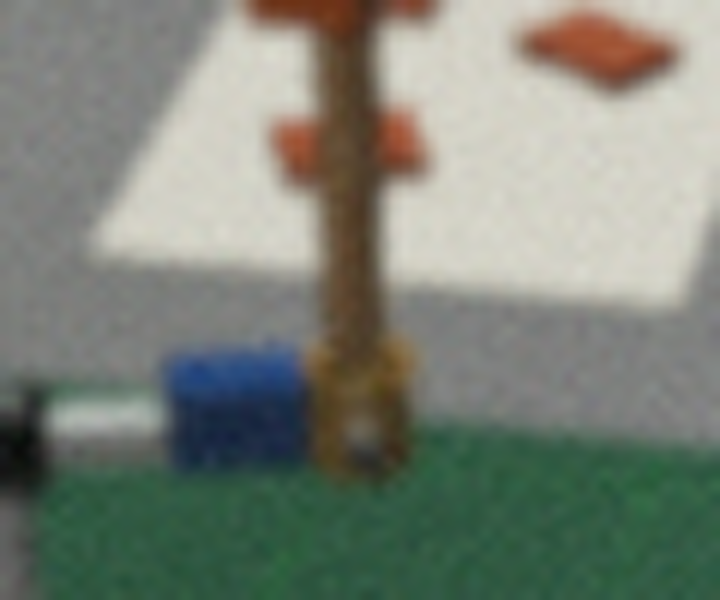

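The handle's lower end, at crop x≈357, is centred over the collar, which spans 308–412. I'll lower it slowly and watch the force.

Call:
drive_tool --plan '[{"x": 0.01,"y": 0,"z": 0.04,"ax": 0,"ay": 0,"az": 0,"hand": 20},{"x": 0.01,"y": 0,"z": 0.08,"ax": 0,"ay": 0,"az": 0,"hand": 20},{"x": 0.01,"y": 0,"z": 0.12,"ax": 0,"ay": 0,"az": 0,"hand": 20},{"x": 0.01,"y": 0,"z": 0.16,"ax": 0,"ay": 0,"az": 0,"hand": 20},{"x": 0.01,"y": 0,"z": 0.18,"ax": 0,"ay": 0,"az": 0,"hand": 20},{"x": 0.01,"y": 0,"z": 0.18,"ax": 0,"ay": 0,"az": 0,"hand": 20}]'

```text
clock: 7.65
eef_pos: [539.1, -242.8, 258.2]
tcp_rot: [-3.141, -0.0, 1.503]
contact_force: [-0.5, -0.5, -2.3]
opening: 0.341
grasp_force: 50.1
```

Call:
drive_tool --plan '[{"x": 0,"y": 0,"z": 0.02,"ax": 0,"ay": 0,"az": 0,"hand": 20},{"x": 0,"y": 0,"z": 0.04,"ax": 0,"ay": 0,"az": 0,"hand": 20},{"x": 0,"y": 0,"z": 0.06,"ax": 0,"ay": 0,"az": 0,"hand": 20},{"x": 0,"y": 0,"z": 0.06,"ax": 0,"ay": 0,"az": 0,"hand": 20}]'

```text
clock: 8.05
eef_pos: [539.1, -242.8, 255.4]
tcp_rot: [-3.142, 0.0, 1.503]
contact_force: [0.3, -0.5, -3.0]
opening: 0.337
grasp_force: 50.1
```

Call:
drive_tool --plan '[{"x": 0,"y": 0,"z": 0.02,"ax": 0,"ay": 0,"az": 0,"hand": 20},{"x": 0,"y": 0,"z": 0.04,"ax": 0,"ay": 0,"az": 0,"hand": 20},{"x": 0,"y": 0,"z": 0.06,"ax": 0,"ay": 0,"az": 0,"hand": 20},{"x": 0,"y": 0,"z": 0.08,"ax": 0,"ay": 0,"az": 0,"hand": 20},{"x": 0,"y": 0,"z": 0.1,"ax": 0,"ay": 0,"az": 0,"hand": 20},{"x": 0,"y": 0,"z": 0.1,"ax": 0,"ay": 0,"az": 0,"hand": 20}]'

```text
clock: 8.65
eef_pos: [539.1, -242.8, 250.3]
tcp_rot: [-3.141, 0.0, 1.503]
contact_force: [-1.0, -0.2, -1.9]
opening: 0.336
grasp_force: 50.1
```

Call:
drive_tool --plan '[{"x": 0,"y": 0,"z": 0.02,"ax": 0,"ay": 0,"az": 0,"hand": 20},{"x": 0,"y": 0,"z": 0.04,"ax": 0,"ay": 0,"az": 0,"hand": 20},{"x": 0,"y": 0,"z": 0.06,"ax": 0,"ay": 0,"az": 0,"hand": 20},{"x": 0,"y": 0,"z": 0.06,"ax": 0,"ay": 0,"az": 0,"hand": 20}]'

```text
clock: 9.05
eef_pos: [539.6, -243.1, 247.6]
tcp_rot: [3.14, 0.001, 1.503]
contact_force: [2.1, -2.9, -2.4]
opening: 0.339
grasp_force: 50.2
```

Call:
drive_tool --plan '[{"x": -0.015,"y": 0.01,"z": 0,"ax": 0,"ay": 0,"az": 0,"hand": 20},{"x": -0.015,"y": 0.01,"z": 0.02,"ax": 0,"ay": 0,"az": 0,"hand": 20},{"x": -0.015,"y": 0.01,"z": 0.04,"ax": 0,"ay": 0,"az": 0,"hand": 20},{"x": -0.015,"y": 0.01,"z": 0.06,"ax": 0,"ay": 0,"az": 0,"hand": 20},{"x": -0.015,"y": 0.01,"z": 0.06,"ax": 0,"ay": 0,"az": 0,"hand": 20}]'

```text
clock: 9.55
eef_pos: [539.8, -243.6, 244.6]
tcp_rot: [3.141, 0.0, 1.503]
contact_force: [0.6, -1.5, 0.5]
opening: 0.343
grasp_force: 50.5
```

```bash
python3 -c "
from h import *
s=monitor.sense();print(s['eef_pos'],s['contact_force'],s['wrist_torque'])"
```

```text
[ 539.84015414 -243.61000674  244.62430805] [ 0.62423903 -1.52502264  0.47924506] [-0.30333993 -0.3636725   0.02607187]
```

Call:
drive_tool --plan '[{"x": -0.01,"y": 0.005,"z": 0.03,"ax": 0,"ay": 0,"az": 0,"hand": 20},{"x": -0.01,"y": 0.005,"z": 0.06,"ax": 0,"ay": 0,"az": 0,"hand": 20},{"x": -0.01,"y": 0.005,"z": 0.09,"ax": 0,"ay": 0,"az": 0,"hand": 20},{"x": -0.01,"y": 0.005,"z": 0.12,"ax": 0,"ay": 0,"az": 0,"hand": 20},{"x": -0.01,"y": 0.005,"z": 0.12,"ax": 0,"ay": 0,"az": 0,"hand": 20}]'

```text
clock: 10.05
eef_pos: [539.9, -244.0, 238.3]
tcp_rot: [3.141, -0.0, 1.503]
contact_force: [1.2, -0.0, 2.2]
opening: 0.336
grasp_force: 50.8
```

Call:
drive_tool --plan '[{"x": 0,"y": 0,"z": 0.03,"ax": 0,"ay": 0,"az": 0,"hand": 20},{"x": 0,"y": 0,"z": 0.06,"ax": 0,"ay": 0,"az": 0,"hand": 20},{"x": 0,"y": 0,"z": 0.09,"ax": 0,"ay": 0,"az": 0,"hand": 20},{"x": 0,"y": 0,"z": 0.12,"ax": 0,"ay": 0,"az": 0,"hand": 20},{"x": 0,"y": 0,"z": 0.12,"ax": 0,"ay": 0,"az": 0,"hand": 20}]'

```text
clock: 10.55
eef_pos: [539.7, -244.1, 232.2]
tcp_rot: [-3.141, -0.0, 1.503]
contact_force: [1.1, -0.4, 1.8]
opening: 0.341
grasp_force: 50.8
```

Call:
drive_tool --plan '[{"x": 0,"y": 0,"z": 0.05,"ax": 0,"ay": 0,"az": 0,"hand": 20},{"x": 0,"y": 0,"z": 0.1,"ax": 0,"ay": 0,"az": 0,"hand": 20},{"x": 0,"y": 0,"z": 0.15,"ax": 0,"ay": 0,"az": 0,"hand": 20},{"x": 0,"y": 0,"z": 0.2,"ax": 0,"ay": 0,"az": 0,"hand": 20},{"x": 0,"y": 0,"z": 0.25,"ax": 0,"ay": 0,"az": 0,"hand": 20},{"x": 0,"y": 0,"z": 0.3,"ax": 0,"ay": 0,"az": 0,"hand": 20},{"x": 0,"y": 0,"z": 0.35,"ax": 0,"ay": 0,"az": 0,"hand": 20},{"x": 0,"y": 0,"z": 0.35,"ax": 0,"ay": 0,"az": 0,"hand": 20}]'

```text
clock: 11.35
eef_pos: [539.8, -244.0, 214.5]
tcp_rot: [-3.141, -0.0, 1.503]
contact_force: [1.7, -0.2, 0.4]
opening: 0.339
grasp_force: 50.7
```

```bash
python3 -c "
from h import *
s=monitor.sense();print(s['eef_pos'],s['contact_force'],s['wrist_torque'])"
```

```text
[ 539.75305792 -244.02568096  214.51508269] [ 1.6998937  -0.24870934  0.44135415] [-0.04228544 -0.33026403  0.02674946]
```

Call:
drive_tool --plan '[{"x": 0,"y": 0.005,"z": 0.05,"ax": 0,"ay": 0,"az": 0,"hand": 20},{"x": 0,"y": 0.005,"z": 0.1,"ax": 0,"ay": 0,"az": 0,"hand": 20},{"x": 0,"y": 0.005,"z": 0.15,"ax": 0,"ay": 0,"az": 0,"hand": 20},{"x": 0,"y": 0.005,"z": 0.2,"ax": 0,"ay": 0,"az": 0,"hand": 20},{"x": 0,"y": 0.005,"z": 0.25,"ax": 0,"ay": 0,"az": 0,"hand": 20},{"x": 0,"y": 0.005,"z": 0.3,"ax": 0,"ay": 0,"az": 0,"hand": 20},{"x": 0,"y": 0.005,"z": 0.35,"ax": 0,"ay": 0,"az": 0,"hand": 20}]'

```text
clock: 12.05
eef_pos: [540.1, -244.1, 197.2]
tcp_rot: [-3.141, -0.0, 1.503]
contact_force: [1.2, -0.8, 3.6]
opening: 0.344
grasp_force: 50.9
```

Run:
```python
from h import *
s=imaging.grab_frame("side")[...,::-1]
cv2.imwrite("pics/m5.png",cv2.resize(s[115:205,210:300],(600,600),interpolation=cv2.INTER_CUBIC))
s=monitor.sense();print(s['eef_pos'],s['contact_force'],s['wrist_torque'])
```

```text
[ 539.96761126 -244.05048083  196.88145512] [1.56892258 0.44551279 2.2584749 ] [ 0.02062051 -0.45632535 -0.04979149]
```

View pics/m5.png

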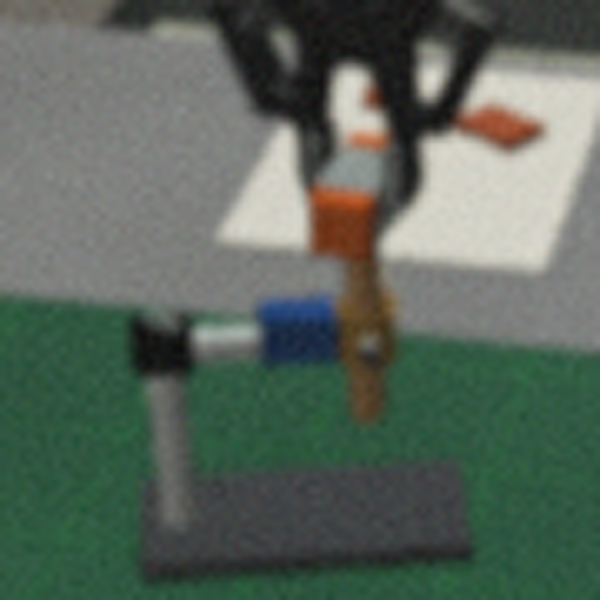

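The handle is through the collar: its foot shows below the ring at (367,420) and the ring is at (367,330). I'll keep pushing.

Call:
drive_tool --plan '[{"x": 0,"y": 0.01,"z": 0.06,"ax": 0,"ay": 0,"az": 0,"hand": 20},{"x": 0,"y": 0.01,"z": 0.12,"ax": 0,"ay": 0,"az": 0,"hand": 20},{"x": 0,"y": 0.01,"z": 0.18,"ax": 0,"ay": 0,"az": 0,"hand": 20},{"x": 0,"y": 0.01,"z": 0.24,"ax": 0,"ay": 0,"az": 0,"hand": 20},{"x": 0,"y": 0.01,"z": 0.3,"ax": 0,"ay": 0,"az": 0,"hand": 20},{"x": 0,"y": 0.01,"z": 0.36,"ax": 0,"ay": 0,"az": 0,"hand": 20},{"x": 0,"y": 0.01,"z": 0.42,"ax": 0,"ay": 0,"az": 0,"hand": 20},{"x": 0,"y": 0.01,"z": 0.48,"ax": 0,"ay": 0,"az": 0,"hand": 20}]'

```text
clock: 12.9
eef_pos: [540.6, -244.1, 173.2]
tcp_rot: [-3.142, -0.0, 1.503]
contact_force: [0.1, 0.1, 3.1]
opening: 0.341
grasp_force: 50.9
```

Call:
drive_tool --plan '[{"x": 0,"y": 0,"z": 0.05,"ax": 0,"ay": 0,"az": 0,"hand": 20},{"x": 0,"y": 0,"z": 0.1,"ax": 0,"ay": 0,"az": 0,"hand": 20},{"x": 0,"y": 0,"z": 0.15,"ax": 0,"ay": 0,"az": 0,"hand": 20},{"x": 0,"y": 0,"z": 0.15,"ax": 0,"ay": 0,"az": 0,"hand": 20}]'

```text
clock: 13.3
eef_pos: [540.6, -244.1, 165.6]
tcp_rot: [-3.141, -0.0, 1.503]
contact_force: [1.1, -0.3, 2.2]
opening: 0.341
grasp_force: 50.8
```

Call:
drive_tool --plan '[{"x": 0,"y": 0,"z": 0.02,"ax": 0,"ay": 0,"az": 0,"hand": 20},{"x": 0,"y": 0,"z": 0.04,"ax": 0,"ay": 0,"az": 0,"hand": 20},{"x": 0,"y": 0,"z": 0.06,"ax": 0,"ay": 0,"az": 0,"hand": 20},{"x": 0,"y": 0,"z": 0.06,"ax": 0,"ay": 0,"az": 0,"hand": 20}]'

```text
clock: 13.7
eef_pos: [540.6, -244.1, 162.9]
tcp_rot: [-3.142, -0.0, 1.503]
contact_force: [0.3, -0.4, 1.8]
opening: 0.338
grasp_force: 50.9
```

Call:
drive_tool --plan '[{"x": 0,"y": 0,"z": 0.02,"ax": 0,"ay": 0,"az": 0,"hand": 20},{"x": 0,"y": 0,"z": 0.04,"ax": 0,"ay": 0,"az": 0,"hand": 20},{"x": 0,"y": 0,"z": 0.06,"ax": 0,"ay": 0,"az": 0,"hand": 20},{"x": 0,"y": 0,"z": 0.08,"ax": 0,"ay": 0,"az": 0,"hand": 20},{"x": 0,"y": 0,"z": 0.08,"ax": 0,"ay": 0,"az": 0,"hand": 20}]'

```text
clock: 14.2
eef_pos: [540.6, -244.1, 158.8]
tcp_rot: [-3.142, -0.0, 1.503]
contact_force: [1.0, -0.2, 2.1]
opening: 0.341
grasp_force: 50.9
```

Call:
drive_tool --plan '[{"x": 0,"y": 0,"z": 0.02,"ax": 0,"ay": 0,"az": 0,"hand": 20},{"x": 0,"y": 0,"z": 0.04,"ax": 0,"ay": 0,"az": 0,"hand": 20},{"x": 0,"y": 0,"z": 0.04,"ax": 0,"ay": 0,"az": 0,"hand": 20}]'

```text
clock: 14.5
eef_pos: [540.6, -244.1, 156.9]
tcp_rot: [3.142, -0.0, 1.503]
contact_force: [0.3, -0.1, 2.5]
opening: 0.344
grasp_force: 50.9
```

Call:
drive_tool --plan '[{"x": 0,"y": 0,"z": 0.02,"ax": 0,"ay": 0,"az": 0,"hand": 20},{"x": 0,"y": 0,"z": 0.02,"ax": 0,"ay": 0,"az": 0,"hand": 20}]'

```text
clock: 14.7
eef_pos: [540.6, -244.1, 155.9]
tcp_rot: [-3.142, -0.0, 1.503]
contact_force: [1.2, 1.1, 0.7]
opening: 0.342
grasp_force: 50.9
```

Call:
drive_tool --plan '[{"x": 0,"y": 0,"z": 0.02,"ax": 0,"ay": 0,"az": 0,"hand": 20},{"x": 0,"y": 0,"z": 0.02,"ax": 0,"ay": 0,"az": 0,"hand": 20}]'

```text
clock: 14.9
eef_pos: [540.6, -244.2, 155.0]
tcp_rot: [3.142, 0.0, 1.503]
contact_force: [0.9, 0.2, 4.2]
opening: 0.341
grasp_force: 51.1
```

Call:
drive_tool --plan '[{"x": 0,"y": 0,"z": 0.02,"ax": 0,"ay": 0,"az": 0,"hand": 20},{"x": 0,"y": 0,"z": 0.02,"ax": 0,"ay": 0,"az": 0,"hand": 20}]'

```text
clock: 15.1
eef_pos: [540.6, -244.2, 154.3]
tcp_rot: [3.142, 0.0, 1.503]
contact_force: [-0.6, 1.3, 7.2]
opening: 0.339
grasp_force: 51.4
```

Call:
drive_tool --plan '[{"x": 0,"y": 0,"z": 0.02,"ax": 0,"ay": 0,"az": 0,"hand": 20},{"x": 0,"y": 0,"z": 0.02,"ax": 0,"ay": 0,"az": 0,"hand": 20}]'

```text
clock: 15.3
eef_pos: [540.6, -244.2, 153.5]
tcp_rot: [3.141, 0.0, 1.503]
contact_force: [-0.4, 0.8, 10.4]
opening: 0.344
grasp_force: 51.8
```

Call:
drive_tool --plan '[{"x": 0,"y": 0,"z": 0.015,"ax": 0,"ay": 0,"az": 0,"hand": 20},{"x": 0,"y": 0,"z": 0.015,"ax": 0,"ay": 0,"az": 0,"hand": 20}]'

```text
clock: 15.5
eef_pos: [540.7, -244.2, 153.1]
tcp_rot: [3.141, 0.0, 1.503]
contact_force: [-2.6, 1.4, 11.9]
opening: 0.338
grasp_force: 52.0
```

Force climbs about 4 N/mm, which is the arm's own stiffness, so the head is caught. I'll ease back by the arm's bend and release.

Call:
drive_tool --plan '[{"x": 0,"y": 0,"z": -0.02,"ax": 0,"ay": 0,"az": 0,"hand": 20},{"x": 0,"y": 0,"z": -0.04,"ax": 0,"ay": 0,"az": 0,"hand": 20},{"x": 0,"y": 0,"z": -0.04,"ax": 0,"ay": 0,"az": 0,"hand": 20}]'

```text
clock: 15.8
eef_pos: [540.6, -244.2, 154.7]
tcp_rot: [3.141, 0.0, 1.503]
contact_force: [0.9, 0.4, 5.4]
opening: 0.34
grasp_force: 51.2
```

Call:
drive_tool --plan '[{"x": 0,"y": 0,"z": 0,"ax": 0,"ay": 0,"az": 0,"hand": 36},{"x": 0,"y": 0,"z": 0,"ax": 0,"ay": 0,"az": 0,"hand": 45},{"x": 0,"y": 0,"z": 0,"ax": 0,"ay": 0,"az": 0,"hand": 60},{"x": 0,"y": 0,"z": 0,"ax": 0,"ay": 0,"az": 0,"hand": 75},{"x": 0,"y": 0,"z": 0,"ax": 0,"ay": 0,"az": 0,"hand": 75},{"x": 0,"y": 0,"z": 0,"ax": 0,"ay": 0,"az": 0,"hand": 75}]'

```text
clock: 16.4
eef_pos: [540.5, -244.1, 154.1]
tcp_rot: [-3.141, -0.0, 1.503]
contact_force: [0.1, 0.3, -0.2]
opening: 0.877
grasp_force: 0.0
```

Call:
drive_tool --plan '[{"x": 0,"y": 0,"z": -0.2,"ax": 0,"ay": 0,"az": 0,"hand": 75},{"x": 0,"y": 0,"z": -0.6,"ax": 0,"ay": 0,"az": 0,"hand": 75},{"x": 0,"y": 0,"z": -1.1,"ax": 0,"ay": 0,"az": 0,"hand": 75},{"x": 0,"y": 0,"z": -1.6,"ax": 0,"ay": 0,"az": 0,"hand": 75},{"x": 0,"y": 0,"z": -2.2,"ax": 0,"ay": 0,"az": 0,"hand": 75},{"x": 0,"y": 0,"z": -2.8,"ax": 0,"ay": 0,"az": 0,"hand": 75},{"x": 0,"y": 0,"z": -3,"ax": 0,"ay": 0,"az": 0,"hand": 75},{"x": 0,"y": 0,"z": -3,"ax": 0,"ay": 0,"az": 0,"hand": 75}]'

```text
clock: 17.2
eef_pos: [541.3, -244.5, 306.2]
tcp_rot: [3.138, 0.001, 1.503]
contact_force: [-0.2, 0.5, -0.2]
opening: 0.879
grasp_force: 0.0
```

Run:
```python
from h import *
s=imaging.grab_frame("side")
cv2.imwrite("pics/m6.png",cv2.resize(s[115:205,210:300,::-1],(600,600),interpolation=cv2.INTER_CUBIC))
for z in (160,130,25):print(proj("side",np.array([540.5,-244,z])))
```

```text
[263.90320324 150.4952273 ]
[264.23830094 158.87998983]
[265.33470132 186.31394987]
```

View pics/m6.png

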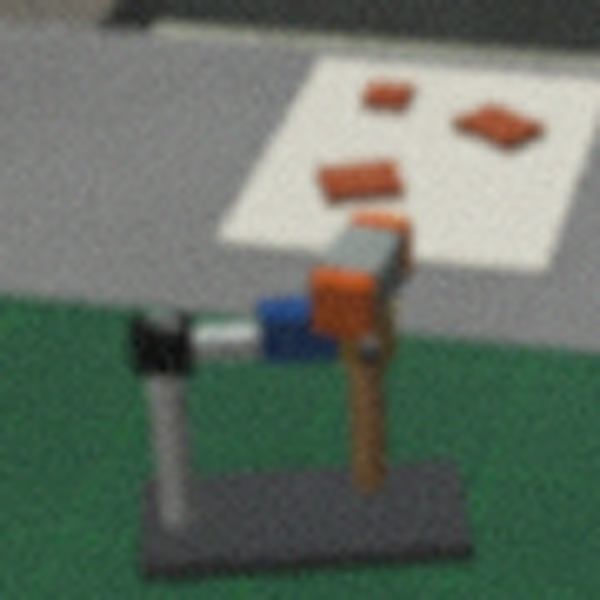

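The head sits on the collar, and the foot at crop (372,490) matches z≈25. The force at the catch also agrees with the home height, and the robot is clear, so I'm handing in.

```bash
python3 -c "
from rig import r
print(r.sign_off())"
```

```text
the job is handed in; nothing more can be done
None
```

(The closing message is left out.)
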